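# Gauge the air inlet of the reagent locker

### The job

A jar stands in front of the low blue reagent locker and blocks its air-inlet slot: first stand the jar upright in the white spill tray on top of the locker. Then slide the flat steel gauge blade into the slot until the red line across the blade is level with the locker's front face, and leave it lying flat there. Leave the other bottles and the crate as they are.

Things in the scene. Friction and masses are not known exactly. Their poses are not given: they have to be found in the camera images.
- locker: Fixed low blue locker, 200 deep (its x) x 280 wide (y) x 104 mm high to the floor of the white spill tray that forms its top. Origin at the centre of its underside, on the bench; x points from its front face (x = -100 mm, turned roughly to world +y) to its back, z up. The tray's rim is 6 mm thick, 10 mm high above the tray floor (top at 114 mm), 188 x 268 mm inside.
- slot_mouth (a point): Middle of the air-inlet slot's mouth at bench height, in the plane of the locker's front face; axes as the locker's (x goes straight into the slot). The slot is 66 mm wide, 12 mm high from the bench surface up, and 120 mm deep; edged in yellow.
- tray_floor (a point): Centre of the spill tray's floor on top of the locker, 104 mm above the bench; axes as the locker's.
- gauge: Loose gauge, 0.3 kg, flat on the bench: dark steel blade 140 x 46 wide x 5 mm thick; yellow crossbar at its rear, 20 thick (x) x 110 wide (y) x 35 mm high, to push from behind or grip from above. Origin on the bench below the middle of the red line (6 mm) across the blade; x points to the tip, 70 mm ahead, roughly towards the slot at the start; crossbar 70 to 90 mm behind the origin; z up.
- jar: Loose white jar with a blue cap, 60 mm diameter, 95 mm high, about 0.25 kg, standing between the gauge's tip and the slot. Origin at the centre of its underside, z up.
- amber: Bystander: amber bottle with a red cap, 54 mm diameter, 120 mm high, standing in the rear half of the spill tray. Origin at the centre of its underside.
- jug: Bystander: white bottle with a blue cap, 72 mm diameter, 170 mm high, on the bench. Origin at the centre of its underside.
- crate: Bystander: open blue crate, 160 x 200 x 90 mm, with bottles that reach 146 mm, on the bench. Origin at the centre of its underside.
There are look-alikes about, which are no part of the job. What is meant by the gauge is not pink, and is the smaller of those in its own colour.

How it is judged:
By the outcome, as a careful person would: the job done as asked, in the order asked, and still so for the second after the job is handed in, with the robot touching nothing.
It also fails if it takes over 64 s, if anything falls off the work surface, if the arm or the gripper's body presses on something with over 40 N, if the wrist force passes 120 N, or if a joint passes its speed limit or range.

### The arm

A 7-joint arm with a two-finger parallel gripper is mounted at the origin on the work surface. World frame = base frame: x ahead of the robot, y to its left, z up, the work surface at z = 0. Lengths are in m, angles in rad, forces in N, time in s.
With the tool pointing down it reaches from about 0.4 to 0.85 m from the base axis. Payload 10.4 kg.
Tool frame: the origin (TCP) lies between the finger pads; the fingertips stand manip.tip_extent ahead of it and the grasp point (between the pads) lies 6 mm ahead of it (manip.tip_extent is the distance from the TCP to the fingertips, in m); z points along the fingers, y is the line along which they close (so a half turn about z gives the same grasp; the last joint's range is limited). The gripper opens to 85 mm and grips with 20 to 120 N. Pads are 22 mm wide; open, the fingers measure 114 mm over their backs; the gripper's body (76 mm by 85 mm) begins 54 mm behind the grasp point. The pads swing forward as they close: fully open they stand 13 mm farther back than shut.
Start: joints at [1.285, 0.332, -0.065, 1.46, 0.022, 1.35, -0.088], TCP at [0.162, -0.604, 0.256] pointing down, gripper open.
Joint ranges: [-2.6, 2.6], [-0.5, 2.12], [-1.47, 1.34], [0.16, 2.42], [-1.27, 4.41], [0.06, 2.06], [-2.6, 2.6]. Speed limits (rad/s): [2.22, 2.22, 2.79, 2.79, 3.14, 3.14, 3.14].

### API

Orientations are given as a unit quaternion [x, y, z, w].
In Python, from workcell import get_obs, optics, workorder, manip gives the robot as it stands.
- The arm moves only by the tool jog_arm, never from a script. Its argument "increments" is a list of rows, each a list of 7 numbers: the shift along the tool's x, y, z in m, then the turn, a rotation vector about the tool's x, y, z in rad, then the opening, from -1 (shut) to 1 (fully open). A call has 1 to 5 rows; each row is the pose to reach, as a shift and turn from the pose commanded when the call began, along the tool's axes at that moment; what a row does not reach only later rows make up. A row lasts 1/12 s, in which the tool goes at most 41.7 mm and 7.16 degrees, less where a joint would pass 70% of its speed; a pose out of reach is approached as far as the arm can. A call with a gripper value outside its range is refused whole. The fingers move at their own pace and stop on an object; "grip_force" is the grip in N (left out, the last holds). Time passes only in rows, so rows that repeat a pose let the fingers close. It gives the time, the measured TCP pose, the force, the opening and the grip force at its end, in the units of the state.
- get_obs(): the state, without advancing time (a new reading comes with each control period).
- optics.camera(name): name is "scene" or "top"; returns a dict with "color" (400x640x3 uint8, red, green, blue), "depth" (400x640 float32, m along the optical axis (not along the pixel's ray), 0 where there is no reading), "K" (3x3 intrinsics, pixels), "k1" (the pictures are not rectified: a ray, as slopes to the right and down, at radius r is drawn at 1 + k1 r^2 times it, then the intrinsics apply), "R" (3x3) and "t" (3): a world point X has camera coordinates R X + t. Camera axes: x right, y down, z forward; pixel columns grow to the right and rows downward; lengths in m; the calibration is good to about 2 mm. A picture is of the moment at which its call begins.
- workorder.hand_in(): hands the job in; it is judged then, once.
The state is a dict: "clock": time; "joint_pos": joint angles; "joint_velocities": joint speeds; "tau": joint torques, N m; "position": TCP position; "ee_rot": TCP orientation; "ft_force": force on the tool from outside, world axes, zero at the start; "torque": the same for the moment, N m; "grip_width": opening from 0.0 (shut) to 1.0 (fully open); "grasp_force": force on a finger pad.
Only numpy, scipy, OpenCV 4.12 (cv2) and the standard library are available. Lean on these libraries where they do the work, as an engineer would, in place of code of your own. Each camera call takes 0.05 s, during which the arm holds its last target. There are 200 camera calls.

## Working session

There is one attempt and no reset: what is moved stays moved. The work goes in short steps, Python scripts to look and compute and a tool call to move; the robot and the scene stay as the last step left them, time stands still between calls to the robot, and variables do not carry over. Pictures are saved under pics/ and viewed, at most 12 in all, crops included, and the job is handed in when it is done.

Besides the shell and the picture viewer there is one more tool, called after "Emit:" as name(argument=value, ...) on one line, values as JSON. jog_arm: Moves the arm, as the interface text tells. Its arguments: {"type":"object","properties":{"increments":{"type":"array"},"grip_force":{"type":"number"}},"required":["increments"]}

```bash
mkdir -p pics; cat > h.py <<'E'
import numpy as np, cv2
from workcell import get_obs, optics, workorder, manip
from scipy.spatial.transform import Rotation as Ro
def cast(c,uv,z):
    """pixels -> world points on plane z"""
    uv=np.asarray(uv,float).reshape(-1,2); K=c["K"]
    d=np.c_[(uv[:,0]-K[0,2])/K[0,0],(uv[:,1]-K[1,2])/K[1,1]]; s=d.copy()
    for _ in range(20): s=d/(1+c["k1"]*(s**2).sum(1,keepdims=True))
    ray=np.c_[s,np.ones(len(s))]@c["R"]; o=-c["R"].T@c["t"]
    return o+ray*((z-o[2])/ray[:,2:3])
def cloud(c):
    """world xyz per pixel from depth"""
    h,w=c["depth"].shape; u,v=np.meshgrid(np.arange(w),np.arange(h))
    K=c["K"]; d=np.c_[(u.ravel()-K[0,2])/K[0,0],(v.ravel()-K[1,2])/K[1,1]]; s=d.copy()
    for _ in range(20): s=d/(1+c["k1"]*(s**2).sum(1,keepdims=True))
    P=np.c_[s,np.ones(len(s))]*c["depth"].reshape(-1,1)
    X=(P-c["t"])@c["R"]; X[c["depth"].ravel()==0]=np.nan
    return X.reshape(h,w,3)
def save(n,im): cv2.imwrite(f"pics/{n}.png",im[...,::-1])
E
python3 - <<'E'
from h import *
o=get_obs(); print(o, manip.tip_extent)
for n in("scene","top"):
    c=optics.camera(n); save(n,c["color"]); np.savez(n+"0.npz",**c); print(n,-c["R"].T@c["t"],c["k1"],c["K"][0])
E
```

```text
{'clock': 0.0, 'joint_pos': array([ 1.28536865,  0.33286537, -0.06466927,  1.46096087,  0.02157516,
        1.34989511, -0.08847306]), 'joint_velocities': array([ 0.00115964,  0.00030856,  0.00023533,  0.00068023,  0.00041791,
       -0.00073993, -0.00049795]), 'tau': array([ 1.88302402e-03, -6.25444651e+01,  5.01976430e-02, -3.91601801e+01,
        1.61922741e-02,  9.88638669e-03,  9.31311945e-06]), 'position': array([ 0.16227823, -0.60320552,  0.25551055]), 'ee_rot': array([ 9.91376460e-01,  1.31042744e-01, -1.20294860e-04, -7.07090012e-04]), 'ft_force': array([0.06419181, 0.56895971, 0.25673088]), 'torque': array([ 0.03164269,  0.02886171, -0.00290975]), 'grasp_force': 0.0, 'grip_width': 0.9985779906653748} 0.025
scene [1.09607928 0.52397405 0.89187072] -0.009131974449342845 [417.57573927   0.         324.49702897]
top [0.3773661  0.08287308 1.19246888] -0.10044521521888988 [438.12445991   0.         319.38014418]
```

View pics/top.png

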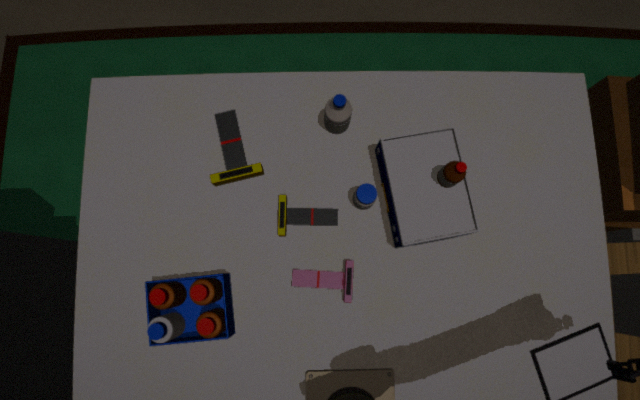

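View pics/scene.png

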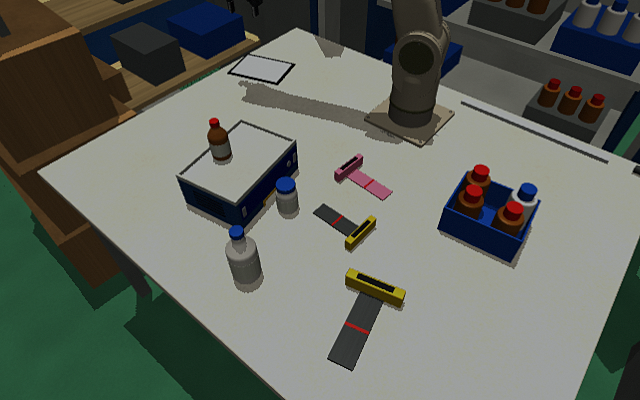

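Candidates in the top picture: large yellow gauge (238,150), small yellow gauge (310,216) and pink gauge (325,280). The small yellow one fits: not pink, and the smaller of the yellow pair. I'll confirm it in a crop, together with a crop of the locker's front.

```bash
python3 - <<'E'
from h import *
T=dict(np.load("top0.npz")); S=dict(np.load("scene0.npz"))
b=lambda im:np.clip(im.astype(float)*1.8,0,255).astype(np.uint8)
a=cv2.resize(b(T["color"])[70:270,200:480],(800,571),interpolation=cv2.INTER_CUBIC); save("cropT",a)
a=cv2.resize(b(S["color"])[110:260,165:395],(800,522),interpolation=cv2.INTER_CUBIC); save("cropS",a)
for n,c in(("top",T),("scene",S)):
    hsv=cv2.cvtColor(c["color"],cv2.COLOR_RGB2HSV); X=cloud(c)
    H,s,v=cv2.split(hsv)
    for nm,m in(("yellow",(H>20)&(H<35)&(s>150)&(v>50)),("red",((H<6)|(H>174))&(s>150)&(v>60)),("blue",(H>100)&(H<130)&(s>150)&(v>50))):
        k,l,st,ce=cv2.connectedComponentsWithStats(m.astype(np.uint8))
        for i in range(1,k):
            if st[i,4]>8:
                P=X[l==i]; print(n,nm,st[i],ce[i].round(1),np.nanmedian(P,0).round(3),np.nanmax(P[:,2]).round(3))
E
```

```text
top yellow [210 163  52  21 300] [235.8 172.8] [0.635 0.293 0.045] 0.053
top yellow [278 195   9  41 199] [281.7 216.1] [0.513 0.171 0.035] 0.042
top red [221 137  20   8  60] [230.5 140.5] [0.738 0.316 0.007] 0.014
top red [456 162  11  10  86] [461.  166.6] [ 0.602 -0.255  0.224] 0.229
top red [311 209   3  16  45] [311.9 216.2] [0.52  0.091 0.006] 0.012
top red [317 271   3  16  34] [317.8 278.5] [0.354 0.078 0.006] 0.01
top red [190 284  17  17 226] [198.  292.4] [0.327 0.362 0.146] 0.153
top red [149 289  16  16 211] [156.7 296.6] [0.316 0.461 0.146] 0.151
top red [197 318  17  17 228] [205.  326.4] [0.248 0.344 0.146] 0.152
top blue [333  95  13  11 115] [339.3 100. ] [0.787 0.019 0.17 ] 0.176
top blue [357 184  20  20 318] [366.2 193.4] [ 0.566 -0.049  0.095] 0.101
top blue [ 146  274   83   72 1441] [188.  311.4] [0.271 0.423 0.008] 0.152
top blue [146 284   3  39  51] [146.9 302.2] [0.305 0.506 0.09 ] 0.094
scene yellow [263 188  13  17  29] [268.2 196.1] [ 0.587 -0.105  0.021] 0.024
scene yellow [345 215  31  36 279] [359.4 233.2] [0.537 0.179 0.034] 0.039
scene yellow [345
[... 840 characters left out ...]
[-0.142 -1.295 -0.079] -0.068
scene blue [616   0  13   4  39] [622.4   1.3] [-0.735  0.384  0.255] 0.257
scene blue [561   5  79  44 758] [602.2  28. ] [-0.709  0.355  0.145] 0.185
scene blue [385  43  10  10  51] [389.9  48.3] [-0.7   -0.516 -0.217] -0.21
scene blue [444  42  19  21 153] [452.1  49.6] [-0.905 -0.252 -0.217] 0.25
scene blue [444 171  96  71 661] [489.5 215.9] [0.272 0.405 0.086] 0.095
scene blue [275 176  20  16 237] [284.8 183.5] [ 0.571 -0.047  0.096] 0.099
scene blue [491 181  22  10  32] [501.9 185.4] [0.208 0.4   0.089] 0.094
scene blue [521 183  16  12 147] [528.5 188.5] [0.241 0.464 0.147] 0.149
scene blue [229 225  15  13 145] [235.6 230.6] [0.792 0.021 0.171] 0.173
```

View pics/cropT.png

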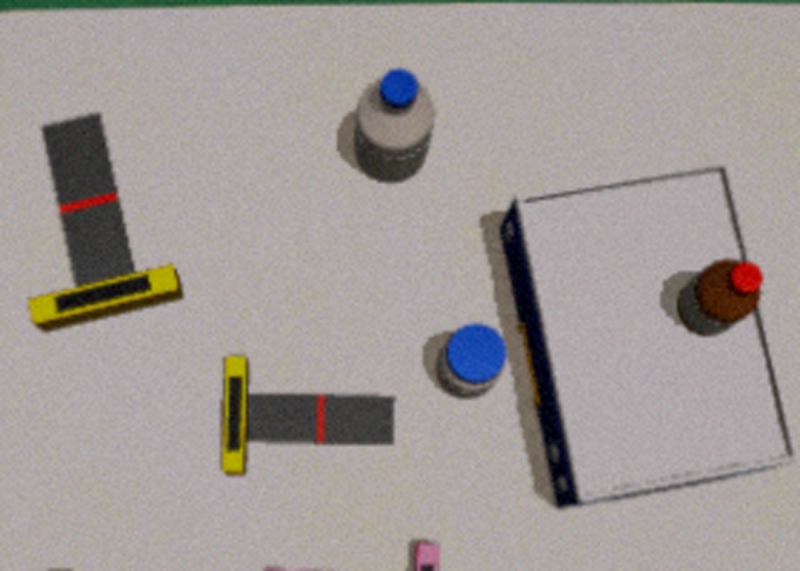

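View pics/cropS.png

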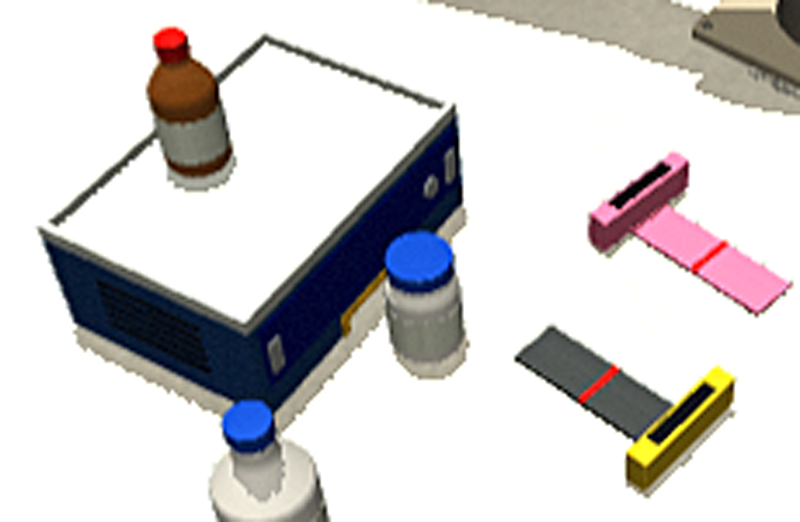

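The crop confirms the small yellow gauge, blade at cropT (320,418). The jar is at cropT (474,355), and the yellow-edged slot shows at about cropT (522–540, 325–402). Next I'll measure the locker, slot and gauge.

```bash
cat > meas.py <<'E'
from h import *
def gauge(c,X):
    H,s,v=cv2.split(cv2.cvtColor(c["color"],cv2.COLOR_RGB2HSV))
    pass
if __name__=="__main__":
  for n in("top","scene"):
    c=dict(np.load(n+"0.npz")); X=cloud(c); x,y,z=X[...,0],X[...,1],X[...,2]
    H,s,v=cv2.split(cv2.cvtColor(c["color"],cv2.COLOR_RGB2HSV))
    print("==",n)
    m=(z>0.098)&(z<0.122)&(y<-0.08)&(y>-.4)&(x>.38)&(x<.78)
    r=cv2.minAreaRect(np.c_[x[m],y[m]].astype(np.float32)); print("tray",r,cv2.boxPoints(r).round(4).tolist(), np.median(z[m]))
    m=(z>0.02)&(z<0.09)&(y<-0.07)&(y>-.2)&(x>.42)&(x<.72)&(v<110)
    P=np.c_[x[m],y[m]]; vx,vy,px,py=cv2.fitLine(P.astype(np.float32),cv2.DIST_HUBER,0,.005,.001).ravel(); print("front",m.sum(),vx,vy,px,py,"ends",P[:,0].min(),P[:,0].max())
    m=(H>12)&(H<38)&(s>110)&(v>20)&(y<-.06)&(y>-.16)&(x>.45)&(x<.65)
    uv=np.argwhere(m)[:,::-1]; Q=X[m]; print("slot",len(uv)); o=np.argsort(Q[:,0]); print(np.c_[uv[o],Q[o].round(3)][::max(1,len(o)//14)].tolist())
    # gauge blade
    m=(z>.001)&(z<.013)&(v<110)&(x>.45)&(x<.58)&(y>.01)&(y<.16)
    k,l,st,ce=cv2.connectedComponentsWithStats(m.astype(np.uint8)); i=1+np.argmax(st[1:,4]); uv=np.argwhere(l==i)[:,::-1]
    G=cast(c,uv,.005)[:,:2]; r=cv2.minAreaRect(G.astype(np.float32)); print("blade",r,len(uv))
    m=((H<6)|(H>174))&(s>150)&(v>60)&(y>.05)&(y<.13)&(x>.48)&(x<.58)
    R=cast(c,np.argwhere(m)[:,::-1],.005)[:,:2]; print("red",R.mean(0),cv2.minAreaRect(R.astype(np.float32)))
    m=(z>.028)&(z<.045)&(x>.42)&(x<.62)&(y>.13)&(y<.22)
    B=cast(c,np.argwhere(m)[:,::-1],.035)[:,:2]; print("bar",cv2.minAreaRect(B.astype(np.float32)),B.mean(0))
    m=(z>.088)&(z<.102)&(x>.5)&(x<.63)&(y>-.1)&(y<0)&(H>100)&(H<130)
    J=cast(c,np.argwhere(m)[:,::-1],.095)[:,:2]; print("jar",cv2.minEnclosingCircle(J.astype(np.float32)),J.mean(0))
    m=(z>.015)&(z<.085)&(x>.5)&(x<.63)&(y>-.1)&(y<0); print("jarside",np.nanmin(x[m]),np.nanmax(x[m]))
E
python3 meas.py
```

```text
== top
tray ((0.5843814015388489, -0.20721912384033203), (0.2816600799560547, 0.2049473375082016), 9.64871597290039) [[0.4284000098705292, -0.1298000067472458], [0.4627000093460083, -0.33180001378059387], [0.7404000163078308, -0.28459998965263367], [0.7059999704360962, -0.08259999752044678]] 0.1048914710667224
front 526 0.98707485 0.16026002 0.53903675 -0.11345141 ends 0.4293896826383479 0.7066014935401959
slot 55
[[387.0, 212.0, 0.528, -0.115, 0.004], [388.0, 210.0, 0.532, -0.115, 0.021], [387.0, 209.0, 0.537, -0.116, 0.003], [388.0, 207.0, 0.538, -0.113, 0.034], [387.0, 205.0, 0.545, -0.113, 0.022], [386.0, 204.0, 0.549, -0.112, 0.011], [386.0, 202.0, 0.554, -0.111, 0.021], [386.0, 199.0, 0.562, -0.112, 0.018], [386.0, 198.0, 0.564, -0.11, 0.027], [385.0, 196.0, 0.57, -0.108, 0.023], [385.0, 194.0, 0.575, -0.108, 0.024], [384.0, 194.0, 0.577, -0.107, 0.016], [384.0, 191.0, 0.583, -0.106, 0.025], [384.0, 189.0, 0.589, -0.107, 0.021], [384.0, 188.0, 0.59, -0.105, 0.032], [383.0, 186.0, 0.597, -0.104, 0.023], [382.0, 185.0, 0.603, -0.103, 0.011], [382.0, 184.0, 0.604, -0.103, 0.017], 
[... 1350 characters left out ...]
6, -0.105, 0.015], [264.0, 199.0, 0.604, -0.103, 0.024], [264.0, 200.0, 0.606, -0.101, 0.023], [264.0, 202.0, 0.609, -0.1, 0.018], [263.0, 202.0, 0.61, -0.102, 0.017]]
blade ((0.5231024622917175, 0.05730133131146431), (0.06893689185380936, 0.047385986894369125), 87.66947937011719) 315
red [0.52337301 0.09173283] ((0.5231817364692688, 0.09183353185653687), (0.0063285683281719685, 0.04271918535232544), 85.69987487792969)
bar ((0.5269643664360046, 0.17288006842136383), (0.02186831831932068, 0.11355207115411758), 88.64420318603516) [0.52885225 0.17323888]
jar ((0.5881636738777161, -0.06570632010698318), 0.051400527358055115) [ 0.57222421 -0.04785126]
jarside 0.5453860219476435 0.6292976616733351
```

```bash
cat > plan.py <<'E'
from h import *
def plan(wps,start=None):
    """wps: x,y,z,angle of tool y (deg), tool down; prints shift+turn per call"""
    o=get_obs()
    p,R=np.array(o["position"]),Ro.from_quat(o["ee_rot"])
    for x,y,z,a in wps:
        a=np.radians(a); Y=np.array([np.cos(a),np.sin(a),0]); Z=np.array([0,0,-1.]); X=np.cross(Y,Z)
        R2=Ro.from_matrix(np.c_[X,Y,Z]); q=np.array([x,y,z])
        print((R.inv().apply(q-p)).round(4),(R.inv()*R2).as_rotvec().round(3)); p,R=q,R2
E
python3 - <<'E'
from plan import *
s=np.array([.1623,-.6032,.2555,-74.9]); e=np.array([.567,-.049,.2,9.4])
plan([s+(e-s)*k/4 for k in(1,2,3,4)]+[[.567,-.049,.058,9.4]])
E
```

```text
[ 0.1337 -0.1075  0.0141] [-0.001 -0.    -0.369]
[ 0.1634 -0.0521  0.0139] [ 0.     0.    -0.368]
[0.1713 0.0101 0.0139] [ 0.     0.    -0.368]
[0.1562 0.071  0.0139] [ 0.     0.    -0.368]
[0.    0.    0.142] [0. 0. 0.]
```

Emit:
jog_arm(increments=[[0.134,-0.1075,0.014,-0.001,0,-0.368,1],[0.134,-0.1075,0.014,-0.001,0,-0.368,1],[0.134,-0.1075,0.014,-0.001,0,-0.368,1],[0.134,-0.1075,0.014,-0.001,0,-0.368,1],[0.134,-0.1075,0.014,-0.001,0,-0.368,1]])

```text
clock: 0.52
position: [0.2691, -0.4588, 0.2418]
ee_rot: [0.949, 0.315, 0.001, -0.001]
ft_force: [1.6, -0.8, -0.3]
grip_width: 1.0
grasp_force: 0.0
```

Emit:
jog_arm(increments=[[0.163,-0.052,0.014,0,0,-0.368,1],[0.163,-0.052,0.014,0,0,-0.368,1],[0.163,-0.052,0.014,0,0,-0.368,1],[0.163,-0.052,0.014,0,0,-0.368,1],[0.163,-0.052,0.014,0,0,-0.368,1]])

```text
clock: 0.93
position: [0.3691, -0.3202, 0.2279]
ee_rot: [0.876, 0.483, 0.001, -0.0]
ft_force: [1.0, 0.9, -0.4]
grip_width: 1.002
grasp_force: 0.0
```

Emit:
jog_arm(increments=[[0.171,0.01,0.014,0,0,-0.368,1],[0.171,0.01,0.014,0,0,-0.368,1],[0.171,0.01,0.014,0,0,-0.368,1],[0.171,0.01,0.014,0,0,-0.368,1],[0.171,0.01,0.014,0,0,-0.368,1]])

```text
clock: 1.35
position: [0.4691, -0.1813, 0.2138]
ee_rot: [0.773, 0.635, 0.001, -0.0]
ft_force: [0.4, 1.0, 0.4]
grip_width: 1.002
grasp_force: 0.0
```

Emit:
jog_arm(increments=[[0.156,0.071,0.014,0,0,-0.368,1],[0.156,0.071,0.014,0,0,-0.368,1],[0.156,0.071,0.014,0,0,-0.368,1],[0.156,0.071,0.014,0,0,-0.368,1],[0.156,0.071,0.014,0,0,-0.368,1]])

```text
clock: 1.77
position: [0.5691, -0.0426, 0.1993]
ee_rot: [0.644, 0.765, 0.002, -0.001]
ft_force: [-0.8, 2.1, 0.3]
grip_width: 1.0
grasp_force: 0.0
```

```bash
python3 - <<'E'
from plan import *
c=optics.camera("scene"); save("s2",c["color"]); plan([[.567,-.049,.2,9.4],[.567,-.049,.058,9.4]]); print(get_obs()["joint_pos"],get_obs()["clock"],get_obs()["position"])
E
```

```text
[-0.0041 -0.0021 -0.0007] [ 0.    -0.002  0.006]
[0.    0.    0.142] [0. 0. 0.]
[ 0.56380094  0.32476103 -0.6767491   1.65665199  0.21078138  1.23501934
  0.01291927] 1.8167 [ 0.5683498  -0.04463037  0.19926578]
```

View pics/s2.png

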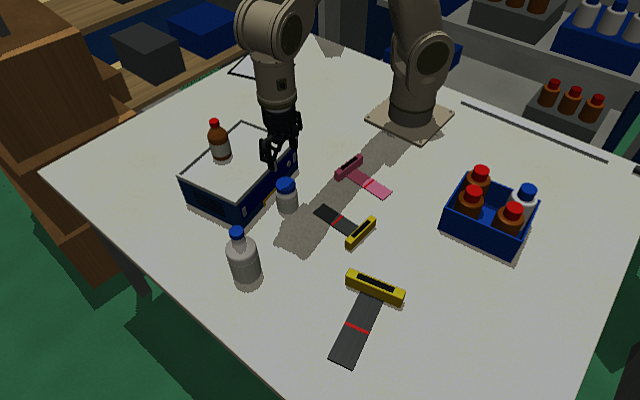

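The gripper hangs open above the jar (gripper at 283,150; jar cap at 285,184), and nothing has been disturbed. I'll correct 4 mm and descend to grip.

Emit:
jog_arm(increments=[[-0.003,-0.001,0.03,0,-0.002,0.006,1],[-0.003,-0.001,0.06,0,-0.002,0.006,1],[-0.003,-0.001,0.09,0,-0.002,0.006,1],[-0.003,-0.001,0.12,0,-0.002,0.006,1],[-0.003,-0.001,0.141,0,-0.002,0.006,1]])

```text
clock: 2.23
position: [0.5649, -0.0544, 0.0562]
ee_rot: [0.65, 0.76, -0.002, 0.0]
ft_force: [0.1, -0.2, 0.1]
grip_width: 1.0
grasp_force: 0.0
```

Emit:
jog_arm(increments=[[0,0,0,0,0,0,1],[0,0,0,0,0,0,-0.2],[0,0,0,0,0,0,-0.4],[0,0,0,0,0,0,-0.6],[0,0,0,0,0,0,-0.6]], grip_force=40)

```text
clock: 2.65
position: [0.5679, -0.0536, 0.0612]
ee_rot: [0.649, 0.761, -0.0, 0.003]
ft_force: [-0.2, -0.9, 7.2]
grip_width: 0.689
grasp_force: 43.9
```

Emit:
jog_arm(increments=[[0,0,0,0,0,0,-0.6],[0,0,0,0,0,0,-0.6],[0,0,0,0,0,0,-0.6],[0,0,0,0,0,0,-0.6],[0,0,0,0,0,0,-0.6]])

```text
clock: 3.07
position: [0.5679, -0.0536, 0.0612]
ee_rot: [0.649, 0.761, -0.0, 0.003]
ft_force: [0.1, -0.3, 7.3]
grip_width: 0.684
grasp_force: 43.9
```

```bash
python3 - <<'E'
from plan import *
plan([[.567,-.053,.22,9.4],[.514,-.183,.22,9.4],[.514,-.183,.168,9.4]])
E
```

```text
[ 0.     -0.0002 -0.1588] [ 0.003  0.004 -0.006]
[-0.1196 -0.0735  0.    ] [0. 0. 0.]
[0.    0.    0.052] [0. 0. 0.]
```

Emit:
jog_arm(increments=[[0,0,-0.03,0.003,0.004,-0.006,-0.6],[0,0,-0.065,0.003,0.004,-0.006,-0.6],[0,0,-0.1,0.003,0.004,-0.006,-0.6],[0,0,-0.135,0.003,0.004,-0.006,-0.6],[0,0,-0.159,0.003,0.004,-0.006,-0.6]])

```text
clock: 3.48
position: [0.567, -0.0527, 0.2223]
ee_rot: [0.647, 0.763, 0.0, 0.0]
ft_force: [0.9, 0.1, -1.9]
grip_width: 0.687
grasp_force: 45.1
```

Emit:
jog_arm(increments=[[-0.024,-0.015,0,0,0,0,-0.6],[-0.048,-0.029,0,0,0,0,-0.6],[-0.072,-0.044,0,0,0,0,-0.6],[-0.096,-0.059,0,0,0,0,-0.6],[-0.12,-0.0735,0,0,0,0,-0.6]])

```text
clock: 3.9
position: [0.5126, -0.1845, 0.219]
ee_rot: [0.647, 0.763, -0.001, -0.001]
ft_force: [-0.3, -0.7, -2.4]
grip_width: 0.686
grasp_force: 45.0
```

Emit:
jog_arm(increments=[[0,0,0,0,0,0,-0.6],[0,0,0,0,0,0,-0.6],[0,0,0,0,0,0,-0.6],[0,0,0,0,0,0,-0.6],[0,0,0,0,0,0,-0.6]])

```text
clock: 4.32
position: [0.5139, -0.182, 0.2184]
ee_rot: [0.646, 0.763, -0.001, -0.001]
ft_force: [0.3, 0.3, -2.6]
grip_width: 0.682
grasp_force: 45.0
```

```bash
python3 - <<'E'
from plan import *
plan([[.514,-.183,.22,9.4],[.514,-.183,.168,9.4]]); o=get_obs(); print(o["position"],o["grip_width"],o["ft_force"])
c=optics.camera("scene"); save("s3",cv2.resize(c["color"][90:270,150:390],(720,540)))
E
```

```text
[-0.001  -0.     -0.0016] [-0.002 -0.001  0.002]
[0.    0.    0.052] [0. 0. 0.]
[ 0.51387833 -0.18203535  0.21835945] 0.6823580705095722 [ 0.27570463  0.28944136 -2.58421009]
```

View pics/s3.png

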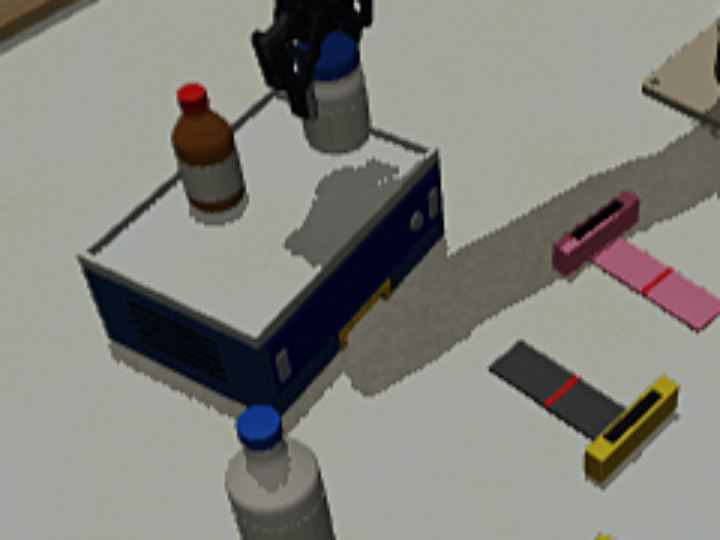

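The jar is held upright above the near end of the tray (crop 335,100). Lowering it slowly.

Emit:
jog_arm(increments=[[0,0,0.015,0,0,0,-0.6],[0,0,0.03,0,0,0,-0.6],[0,0,0.042,0,0,0,-0.6],[0,0,0.047,0,0,0,-0.6],[0,0,0.049,0,0,0,-0.6]])

```text
clock: 4.78
position: [0.513, -0.1828, 0.1682]
ee_rot: [0.647, 0.763, -0.001, -0.002]
ft_force: [0.1, 0.2, -3.4]
grip_width: 0.688
grasp_force: 45.0
```

Emit:
jog_arm(increments=[[0,0,0.001,0,0,0,-0.6],[0,0,0.001,0,0,0,-0.6],[0,0,0.002,0,0,0,-0.6],[0,0,0.002,0,0,0,-0.6],[0,0,0.002,0,0,0,-0.6]])

```text
clock: 5.2
position: [0.5135, -0.1833, 0.1675]
ee_rot: [0.647, 0.763, -0.001, -0.001]
ft_force: [-0.4, -0.6, -2.9]
grip_width: 0.685
grasp_force: 45.0
```

Emit:
jog_arm(increments=[[0,0,0.001,0,0,0,-0.6],[0,0,0.0015,0,0,0,-0.6],[0,0,0.002,0,0,0,-0.6],[0,0,0.002,0,0,0,-0.6],[0,0,0.002,0,0,0,-0.6]])

```text
clock: 5.62
position: [0.5133, -0.1832, 0.1653]
ee_rot: [0.647, 0.763, -0.001, -0.001]
ft_force: [-0.7, 0.6, 0.2]
grip_width: 0.679
grasp_force: 45.3
```

Emit:
jog_arm(increments=[[0,0,0,0,0,0,0.5],[0,0,0,0,0,0,1],[0,0,0,0,0,0,1],[0,0,0,0,0,0,1],[0,0,0,0,0,0,1]])

```text
clock: 6.03
position: [0.5134, -0.1833, 0.1652]
ee_rot: [0.647, 0.763, -0.001, -0.001]
ft_force: [0.6, -0.1, 0.1]
grip_width: 0.999
grasp_force: 0.0
```

Emit:
jog_arm(increments=[[0,0,-0.01,0,0,0,1],[0,0,-0.03,0,0,0,1],[0,0,-0.06,0,0,0,1],[0,0,-0.095,0,0,0,1],[0,0,-0.13,0,0,0,1]])

```text
clock: 6.45
position: [0.5133, -0.183, 0.2973]
ee_rot: [0.647, 0.763, -0.001, -0.001]
ft_force: [1.2, -0.7, 0.0]
grip_width: 1.0
grasp_force: 0.0
```

```bash
python3 - <<'E'
from plan import *
s=np.array([.513,-.183,.295,9.4]); e=np.array([.523,.173,.15,88.3])
plan([s]+[s+(e-s)*k/3 for k in(1,2,3)])
E
```

```text
[ 0.0001 -0.0003  0.0023] [-0.003 -0.001  0.   ]
[0.1165 0.0227 0.0483] [ 0.     0.    -0.459]
[0.0944 0.072  0.0483] [ 0.     0.    -0.459]
[0.0528 0.1063 0.0483] [ 0.     0.    -0.459]
```

Emit:
jog_arm(increments=[[0.1165,0.0227,0.05,-0.003,-0.001,-0.459,1],[0.1165,0.0227,0.05,-0.003,-0.001,-0.459,1],[0.1165,0.0227,0.05,-0.003,-0.001,-0.459,1],[0.1165,0.0227,0.05,-0.003,-0.001,-0.459,1],[0.1165,0.0227,0.05,-0.003,-0.001,-0.459,1]])

```text
clock: 6.87
position: [0.5166, -0.0615, 0.2453]
ee_rot: [0.452, 0.892, 0.0, -0.0]
ft_force: [-0.2, -0.9, 0.6]
grip_width: 1.002
grasp_force: 0.0
```

Emit:
jog_arm(increments=[[0.0944,0.072,0.048,0,0,-0.459,1],[0.0944,0.072,0.048,0,0,-0.459,1],[0.0944,0.072,0.048,0,0,-0.459,1],[0.0944,0.072,0.048,0,0,-0.459,1],[0.0944,0.072,0.048,0,0,-0.459,1]])

```text
clock: 7.28
position: [0.5201, 0.0558, 0.1973]
ee_rot: [0.24, 0.971, 0.001, -0.0]
ft_force: [0.6, -0.2, 0.1]
grip_width: 1.004
grasp_force: 0.0
```

Emit:
jog_arm(increments=[[0.0528,0.1063,0.048,0,0,-0.459,1],[0.0528,0.1063,0.048,0,0,-0.459,1],[0.0528,0.1063,0.048,0,0,-0.459,1],[0.0528,0.1063,0.048,0,0,-0.459,1],[0.0528,0.1063,0.048,0,0,-0.459,1]])

```text
clock: 7.7
position: [0.5237, 0.1736, 0.1491]
ee_rot: [0.014, 1.0, 0.001, -0.0]
ft_force: [0.2, -0.4, -0.0]
grip_width: 1.002
grasp_force: 0.0
```

Emit:
jog_arm(increments=[[0,0,0,0,0,0,1],[0,0,0,0,0,0,1],[0,0,0,0,0,0,1]])

```text
clock: 7.95
position: [0.5247, 0.1706, 0.15]
ee_rot: [0.018, 1.0, -0.0, 0.001]
ft_force: [-0.4, 0.6, 0.3]
grip_width: 0.998
grasp_force: 0.0
```

```bash
python3 - <<'E'
from plan import *
plan([[.523,.173,.11,88.3],[.523,.173,.036,88.3]]); o=get_obs(); print(o["position"],o["joint_pos"])
c=optics.camera("scene"); save("s4",cv2.resize(c["color"][90:290,150:420],(800,592)))
E
```

```text
[0.0018 0.0024 0.04  ] [-0.     0.001 -0.007]
[0.    0.    0.074] [0. 0. 0.]
[0.52469612 0.170557   0.15001108] [ 0.38515785  0.41354315 -0.94494285  1.74933005  0.36349019  1.16449887
  0.86793491]
```

View pics/s4.png

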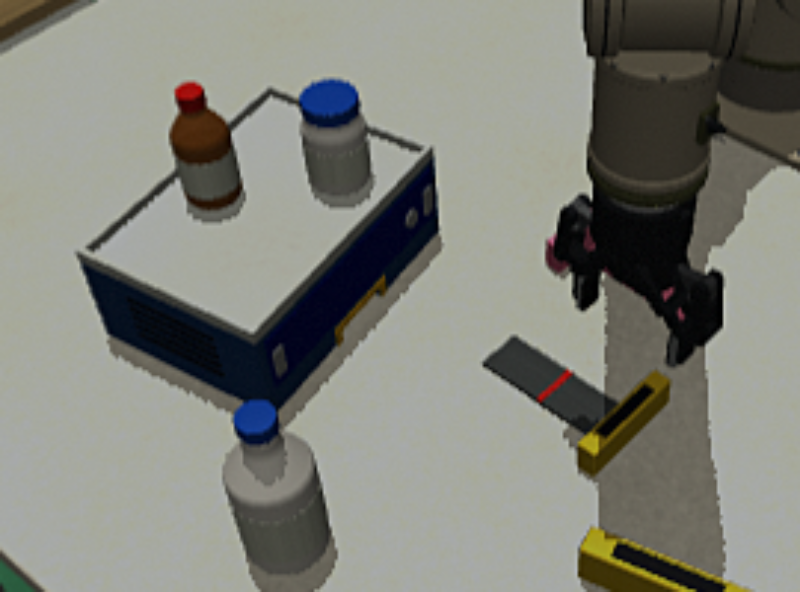

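The jar stands upright in the tray (crop 337,145), the slot is clear (crop 360,310), and the gripper straddles the small yellow bar. I'll descend and grip it.

Emit:
jog_arm(increments=[[0.001,0.002,0.03,0,0.001,-0.007,1],[0.001,0.002,0.06,0,0.001,-0.007,1],[0.001,0.002,0.09,0,0.001,-0.007,1],[0.001,0.002,0.108,0,0.001,-0.007,1],[0.001,0.002,0.113,0,0.001,-0.007,1]])

```text
clock: 8.42
position: [0.5215, 0.173, 0.0337]
ee_rot: [0.013, 1.0, -0.0, -0.002]
ft_force: [-0.6, -0.7, -0.0]
grip_width: 0.999
grasp_force: 0.0
```

Emit:
jog_arm(increments=[[0,0,0,0,0,0,1],[0,0,0,0,0,0,0],[0,0,0,0,0,0,-1],[0,0,0,0,0,0,-1],[0,0,0,0,0,0,-1]], grip_force=40)

```text
clock: 8.83
position: [0.5234, 0.1749, 0.0375]
ee_rot: [0.012, 1.0, 0.0, 0.001]
ft_force: [-0.0, -0.2, 0.1]
grip_width: 0.456
grasp_force: 0.0
```

Emit:
jog_arm(increments=[[0,0,0,0,0,0,-1],[0,0,0,0,0,0,-1],[0,0,0,0,0,0,-1],[0,0,0,0,0,0,-1],[0,0,0,0,0,0,-1]])

```text
clock: 9.25
position: [0.5232, 0.1748, 0.0371]
ee_rot: [0.012, 1.0, 0.0, 0.0]
ft_force: [-1.3, -1.6, 6.4]
grip_width: 0.225
grasp_force: 40.6
```

```bash
python3 - <<'E'
from plan import *
plan([[.523,.1748,.052,89],[.541,.0588,.052,99.4]])
E
```

```text
[ 0.0002  0.     -0.0149] [ 0.     0.    -0.006]
[-0.02   -0.1157  0.    ] [ 0.     0.    -0.182]
```

Emit:
jog_arm(increments=[[0,0,-0.005,0,0,0,-1],[0,0,-0.01,0,0,0,-1],[0,0,-0.015,0,0,-0.006,-1]])

```text
clock: 9.5
position: [0.5225, 0.1749, 0.0517]
ee_rot: [0.008, 1.0, 0.0, -0.001]
ft_force: [0.6, 0.7, -2.8]
grip_width: 0.224
grasp_force: 39.4
```

Emit:
jog_arm(increments=[[-0.004,-0.023,0,0,0,-0.036,-1],[-0.008,-0.046,0,0,0,-0.073,-1],[-0.012,-0.069,0,0,0,-0.109,-1],[-0.016,-0.093,0,0,0,-0.146,-1],[-0.02,-0.1157,0,0,0,-0.182,-1]])

```text
clock: 9.92
position: [0.5408, 0.0575, 0.0516]
ee_rot: [-0.084, 0.997, 0.0, -0.0]
ft_force: [0.8, 0.0, -3.9]
grip_width: 0.227
grasp_force: 39.6
```

Emit:
jog_arm(increments=[[0,0,0,0,0,0,-1],[0,0,0,0,0,0,-1],[0,0,0,0,0,0,-1],[0,0,0,0,0,0,-1]])

```text
clock: 10.25
position: [0.5406, 0.0601, 0.0515]
ee_rot: [-0.083, 0.997, 0.001, -0.0]
ft_force: [-0.2, -0.3, -3.7]
grip_width: 0.225
grasp_force: 39.7
```

```bash
cat > slot.py <<'E'
from plan import *
import sys
o=get_obs(); print(o["position"],o["ft_force"]); R=Ro.from_quat(o["ee_rot"]); y=R.apply([0,1,0]); print("toolY deg",np.degrees(np.arctan2(y[1],y[0])), "lift",y[2])
bz=.005+float(sys.argv[1])
for n in("top","scene"):
    c=optics.camera(n); np.savez(n+"1.npz",**c); X=cloud(c); x,y,z=X[...,0],X[...,1],X[...,2]
    H,s,v=cv2.split(cv2.cvtColor(c["color"],cv2.COLOR_RGB2HSV))
    m=(H>12)&(H<38)&(s>110)&(v>20)&(y<-.08)&(y>-.16)&(x>.45)&(x<.65)&(z<.05); Q=X[m]
    if len(Q): print(n,"slot n",m.sum(),"x",np.percentile(Q[:,0],[0,3,97,100]).round(4),"y",np.percentile(Q[:,1],[3,97]).round(4))
    m=((H<6)|(H>174))&(s>150)&(v>50)&(y>-.13)&(y<.06)&(x>.5)&(x<.62)&(z<.05)
    uv=np.argwhere(m)[:,::-1]
    if len(uv): G=cast(c,uv,bz)[:,:2]; print("red",len(uv),G.mean(0).round(4),cv2.minAreaRect(G.astype(np.float32)))
    m=(z>bz-.006)&(z<bz+.008)&(v<100)&(s<90)&(x>.5)&(x<.62)&(y>-.11)&(y<.04); m=cv2.morphologyEx(m.astype(np.uint8),cv2.MORPH_OPEN,np.ones((3,3)))
    uv=np.argwhere(m)[:,::-1]
    if len(uv): G=cast(c,uv,bz)[:,:2]; print("blade",len(uv),cv2.boxPoints(cv2.minAreaRect(G.astype(np.float32))).round(4).tolist())
    save(n+sys.argv[2],cv2.resize(c["color"][130:260,250:450] if n=="top" else c["color"][110:260,200:400],(800,520 if n=="top" else 600),interpolation=cv2.INTER_CUBIC))
E
python3 slot.py 0.015 5
```

```text
[0.54056406 0.06007254 0.05152604] [-0.20566858 -0.25114749 -3.68543882]
toolY deg 99.53993043575673 lift 0.0014410323838752888
top slot n 55 x [0.5282 0.53   0.6054 0.607 ] y [-0.1153 -0.1023]
blade 52 [[0.5595999956130981, -0.0869000032544136], [0.5845000147819519, -0.08730000257492065], [0.5846999883651733, -0.07090000063180923], [0.5598999857902527, -0.07050000131130219]]
scene slot n 76 x [0.5297 0.5326 0.6112 0.612 ] y [-0.1164 -0.1007]
red 30 [ 0.5576 -0.0183] ((0.5567811727523804, -0.01802651770412922), (0.04476968199014664, 0.006774086970835924), 3.8894522190093994)
blade 495 [[0.5246000289916992, 0.031599998474121094], [0.5454999804496765, -0.09139999747276306], [0.592199981212616, -0.08340000361204147], [0.5713000297546387, 0.03959999978542328]]
```

View pics/scene5.png

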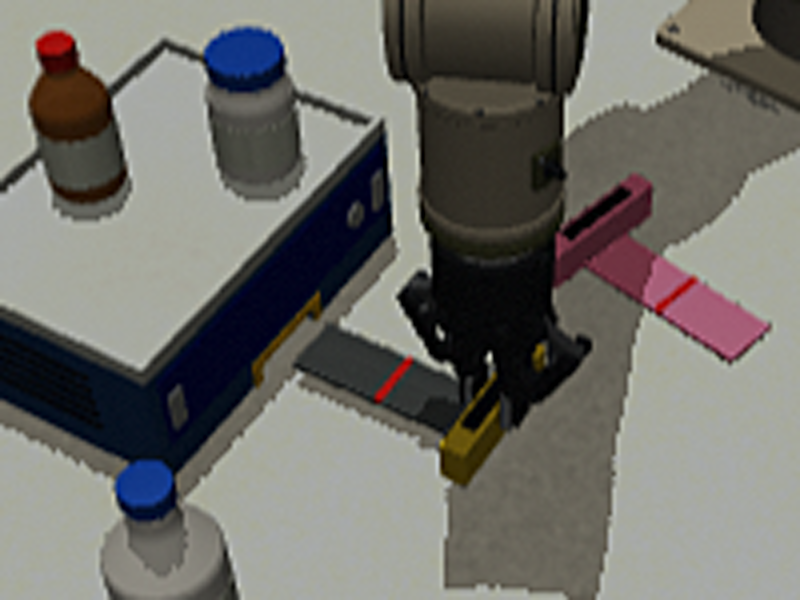

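The blade is level and in line with the slot: scene crop tip at (315,350), slot at (290,340), and the lateral error is about 1 mm. I'll lower it to 3 mm clearance and slide in 70 mm of the 91.5 mm.

Emit:
jog_arm(increments=[[0,0,0.004,0,0,0,-1],[0,0,0.008,0,0,0,-1],[0,0,0.0115,0,0,0,-1],[0,0,0.0115,0,0,0,-1]])

```text
clock: 10.68
position: [0.5402, 0.0588, 0.0387]
ee_rot: [-0.083, 0.997, 0.0, -0.001]
ft_force: [0.1, -0.1, -4.2]
grip_width: 0.222
grasp_force: 39.7
```

Emit:
jog_arm(increments=[[0,-0.007,0,0,0,0,-1],[0,-0.014,0,0,0,0,-1],[0,-0.021,0,0,0,0,-1],[0,-0.028,0,0,0,0,-1],[0,-0.035,0,0,0,0,-1]])

```text
clock: 11.1
position: [0.5468, 0.023, 0.0398]
ee_rot: [-0.082, 0.997, 0.0, -0.0]
ft_force: [-0.5, -0.2, -3.7]
grip_width: 0.226
grasp_force: 39.7
```

Emit:
jog_arm(increments=[[0,-0.007,0,0,0,0,-1],[0,-0.014,0,0,0,0,-1],[0,-0.021,0,0,0,0,-1],[0,-0.028,0,0,0,0,-1],[0,-0.035,0,0,0,0,-1]])

```text
clock: 11.52
position: [0.5524, -0.0109, 0.0397]
ee_rot: [-0.082, 0.997, 0.0, -0.0]
ft_force: [0.5, -0.7, -3.0]
grip_width: 0.225
grasp_force: 39.7
```

Emit:
jog_arm(increments=[[0,0,0,0,0,0,-1],[0,0,0,0,0,0,-1],[0,0,0,0,0,0,-1]])

```text
clock: 11.77
position: [0.5522, -0.0098, 0.0397]
ee_rot: [-0.083, 0.997, 0.001, -0.0]
ft_force: [0.3, -0.7, -1.8]
grip_width: 0.225
grasp_force: 39.8
```

```bash
python3 slot.py 0.003 6
```

```text
[ 0.55223321 -0.0098088   0.0397466 ] [ 0.32063321 -0.69508864 -1.76950211]
toolY deg 99.48275006044041 lift 0.0012035925263248312
scene slot n 81 x [0.5283 0.5318 0.6104 0.613 ] y [-0.1154 -0.1   ]
red 31 [ 0.5682 -0.0885] ((0.5681700110435486, -0.08890858292579651), (0.04452437534928322, 0.0077616553753614426), 9.235437393188477)
blade 242 [[0.5356000065803528, -0.04100000113248825], [0.5516999959945679, -0.11550000309944153], [0.5985000133514404, -0.10530000180006027], [0.5824000239372253, -0.030899999663233757]]
```

View pics/scene6.png

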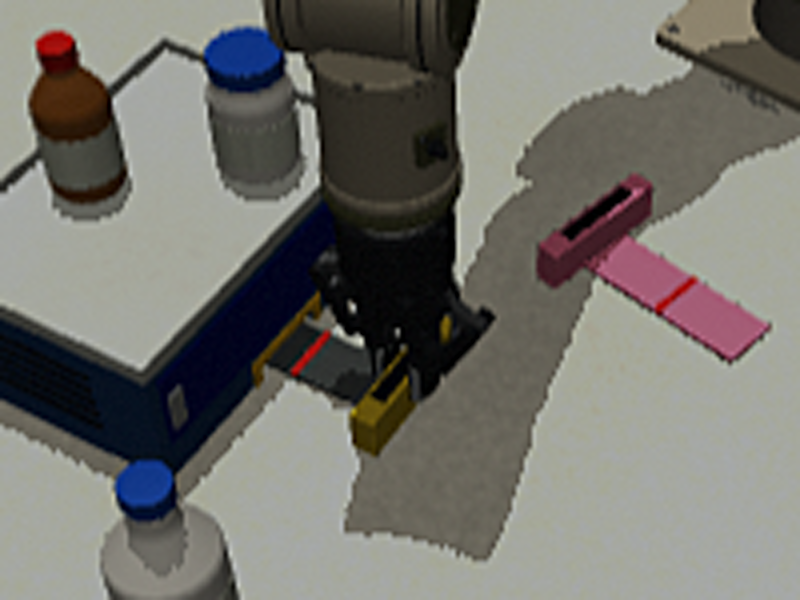

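The blade is in the slot (crop tip edge near 275,360; red line at 310,355), with about 20.5 mm to go. I'll finish the push, lower, release and back off to check.

Emit:
jog_arm(increments=[[0,-0.005,0,0,0,0,-1],[0,-0.01,0,0,0,0,-1],[0,-0.015,0,0,0,0,-1],[0,-0.0185,0,0,0,0,-1],[0,-0.0205,0,0,0,0,-1]])

```text
clock: 12.28
position: [0.5558, -0.0315, 0.0396]
ee_rot: [-0.082, 0.997, 0.0, -0.0]
ft_force: [0.6, -0.7, -3.4]
grip_width: 0.227
grasp_force: 39.7
```

Emit:
jog_arm(increments=[[0,0,0.001,0,0,0,-1],[0,0,0.002,0,0,0,-1],[0,0,0.0025,0,0,0,-1],[0,0,0.0025,0,0,0,-1]])

```text
clock: 12.62
position: [0.5556, -0.0303, 0.0372]
ee_rot: [-0.083, 0.997, 0.0, -0.0]
ft_force: [0.4, 0.0, -2.2]
grip_width: 0.222
grasp_force: 39.8
```

```bash
python3 slot.py 0.000 7
```

```text
[ 0.55562342 -0.03028126  0.03719389] [ 0.43354062  0.02570058 -2.15552318]
toolY deg 99.47921774261556 lift 0.0008005167768923182
blade 107 [[0.5033000111579895, 0.032499998807907104], [0.5059000253677368, -0.022700000554323196], [0.611299991607666, -0.01759999990463257], [0.6086000204086304, 0.03750000149011612]]
scene slot n 60 x [0.539  0.5458 0.6112 0.6113] y [-0.1135 -0.1006]
red 25 [ 0.571  -0.1093] ((0.5707874298095703, -0.1092567965388298), (0.04018816724419594, 0.0048493617214262486), 6.0359954833984375)
blade 197 [[0.5411999821662903, -0.05849999934434891], [0.5472999811172485, -0.10740000009536743], [0.5961999893188477, -0.10140000283718109], [0.5900999903678894, -0.05249999836087227]]
```

Emit:
jog_arm(increments=[[0,0,0.0005,0,0,0,-1],[0,0,0.001,0,0,0,-1],[0,0,0.001,0,0,0,-1]])

```text
clock: 12.97
position: [0.5557, -0.0302, 0.0371]
ee_rot: [-0.083, 0.997, 0.0, -0.0]
ft_force: [-5.5, -0.8, 8.9]
grip_width: 0.224
grasp_force: 41.4
```

Emit:
jog_arm(increments=[[0,0,0,0,0,0,0],[0,0,0,0,0,0,1],[0,0,0,0,0,0,1],[0,0,0,0,0,0,1],[0,0,0,0,0,0,1]])

```text
clock: 13.38
position: [0.5557, -0.0304, 0.0362]
ee_rot: [-0.082, 0.997, 0.0, -0.0]
ft_force: [-0.5, 0.6, -0.1]
grip_width: 0.92
grasp_force: 0.0
```

Emit:
jog_arm(increments=[[0,0,-0.02,0,0,0,1],[0,0,-0.05,0,0,0,1],[0,0,-0.085,0,0,0,1],[0,0,-0.12,0,0,0,1],[0,0,-0.15,0,0,0,1]])

```text
clock: 13.8
position: [0.5559, -0.0302, 0.1885]
ee_rot: [-0.083, 0.997, 0.0, 0.0]
ft_force: [0.8, 0.6, 0.4]
grip_width: 0.999
grasp_force: 0.0
```

Emit:
jog_arm(increments=[[0,0.04,0,0,0,0,1],[0,0.08,0,0,0,0,1],[0,0.12,0,0,0,0,1],[0,0.16,0,0,0,0,1],[0,0.2,0,0,0,0,1]])

```text
clock: 14.22
position: [0.5224, 0.1683, 0.1866]
ee_rot: [-0.082, 0.997, 0.0, 0.0]
ft_force: [0.9, -0.0, -0.1]
grip_width: 0.998
grasp_force: 0.0
```

Emit:
jog_arm(increments=[[0.01,0.04,0,0,0,0,1],[0.02,0.08,0,0,0,0,1],[0.03,0.1,0,0,0,0,1],[0.03,0.1,0,0,0,0,1],[0.03,0.1,0,0,0,0,1]])

```text
clock: 14.63
position: [0.476, 0.2617, 0.1866]
ee_rot: [-0.084, 0.996, 0.0, -0.0]
ft_force: [0.4, 0.0, -1.2]
grip_width: 0.999
grasp_force: 0.0
```

```bash
python3 slot.py 0.000 8
```

```text
[0.47596201 0.26173551 0.18657742] [ 0.3880996   0.02669128 -1.21200665]
toolY deg 99.65947795394722 lift 0.0008317411567603485
top slot n 44 x [0.5282 0.5292 0.6065 0.6079] y [-0.1153 -0.1026]
blade 411 [[0.49779999256134033, -0.05139999836683273], [0.5037000179290771, -0.10989999771118164], [0.6194000244140625, -0.09839999675750732], [0.6136000156402588, -0.039900001138448715]]
scene slot n 76 x [0.5301 0.533  0.6101 0.611 ] y [-0.115  -0.0999]
red 22 [ 0.5707 -0.1092] ((0.5707879662513733, -0.10926179587841034), (0.04018818587064743, 0.004839068744331598), 6.036375045776367)
blade 206 [[0.5418000221252441, -0.05810000002384186], [0.5472000241279602, -0.1071000024676323], [0.5960000157356262, -0.10180000215768814], [0.5906999707221985, -0.052799999713897705]]
```

View pics/top8.png

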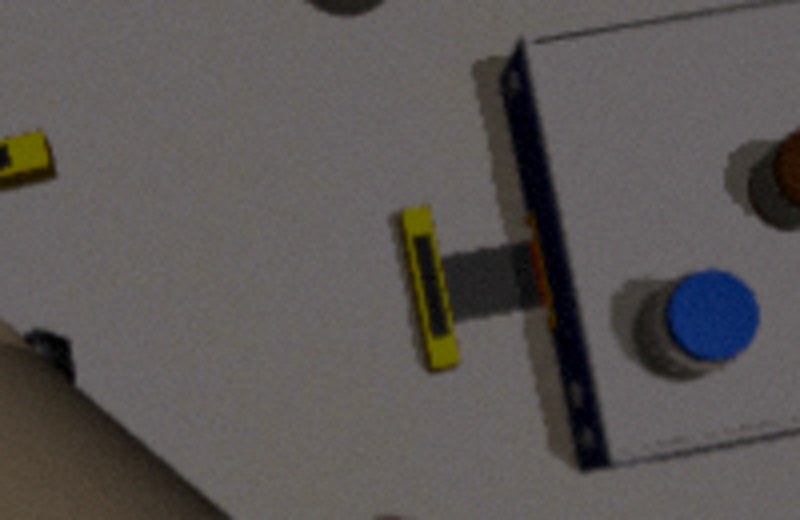

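View pics/scene8.png

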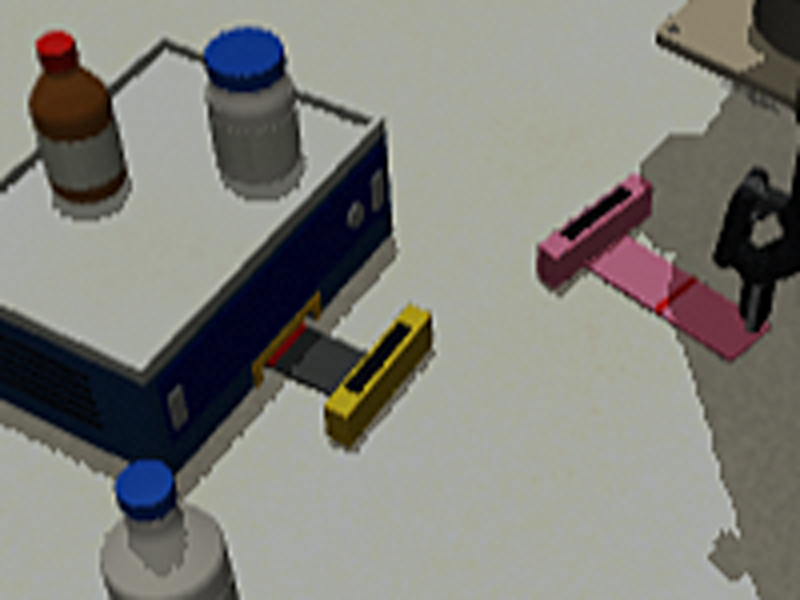

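The gauge lies flat in the slot with the red line at the slot's yellow edge (scene crop 290,345; top crop 542,278). The jar stands upright in the tray. One numeric check of the depth, using the bar's position in both views.

```bash
python3 - <<'E'
from h import *
d=np.array([.163,-.987])
for n in("top","scene"):
    c=dict(np.load(n+"1.npz")); X=cloud(c); x,y,z=X[...,0],X[...,1],X[...,2]
    v=c["color"].max(-1)
    m=(z>.02)&(z<.095)&(y<-0.07)&(y>-.15)&(x>.44)&(x<.70)&(v<120)
    P=np.c_[x[m],y[m]]; L=cv2.fitLine(P.astype(np.float32),cv2.DIST_HUBER,0,.002,.001).ravel()
    m=(z>.030)&(z<.041)&(x>.48)&(x<.64)&(y>-.07)&(y<.01)
    m=cv2.morphologyEx(m.astype(np.uint8),cv2.MORPH_OPEN,np.ones((2,2)))
    B=cast(c,np.argwhere(m)[:,::-1],.035)[:,:2]; r=cv2.minAreaRect(B.astype(np.float32)); b=np.array(r[0])
    nrm=np.array([L[1],-L[0]])*np.sign(L[0])
    print(n,"line",L,"bar",r,"mean",B.mean(0),"dist",(L[2:]-b)@nrm,(L[2:]-B.mean(0))@nrm)
    H,s,_=cv2.split(cv2.cvtColor(c["color"],cv2.COLOR_RGB2HSV))
    m=((H<10)|(H>172))&(s>120)&(v>25)&(y>-.13)&(y<-.08)&(x>.53)&(x<.61)&(z<.03)
    R=cast(c,np.argwhere(m)[:,::-1],.005)[:,:2]; q=(R-L[2:])@nrm
    if len(R): print("red depth past face mm: n,min,mean,max",len(R),(1e3*np.r_[q.min(),q.mean(),q.max()]).round(1))
E
```

```text
top line [ 0.9872167   0.15938367  0.5755632  -0.1077999 ] bar ((0.5515654683113098, -0.03333554416894913), (0.109835185110569, 0.020050400868058205), 9.30370807647705) mean [ 0.55150373 -0.03345348] dist 0.0773373042988128 0.07723071377615189
red depth past face mm: n,min,mean,max 25 [-4.1 -1.4  1.4]
scene line [ 0.9871592   0.1597395   0.5798277  -0.10623464] bar ((0.5596963167190552, -0.023944374173879623), (0.11159595847129822, 0.022799858823418617), 9.322952270507812) mean [ 0.56066001 -0.02407836] dist 0.08444937337373637 0.08416317030730762
red depth past face mm: n,min,mean,max 29 [-2.   1.2  4.6]
```

```bash
python3 -c "
from workcell import workorder; print(workorder.hand_in())"
```

```text
the job is handed in; nothing more can be done
None
```

I handed the job in at about 15 s: the jar stands upright in the spill tray, and the small yellow gauge lies flat in the slot with its red line level with the locker's front face to about 1–2 mm by my camera estimates (the two views disagree by a few mm); nothing else was touched.

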